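Uncouple the hose nipple from the bench air outlet

ROBOT

A 6-joint arm with a two-finger parallel gripper is mounted at the origin on the work surface. World frame = base frame: x ahead of the robot, y to its left, z up, the work surface at z = 0. Lengths are in m, angles in rad, forces in N, time in s.
With the tool pointing down it reaches from about 0.35 to 0.975 m from the base axis. Payload 4.9 kg.
Tool frame: the origin (TCP) lies midway between the tips of the shut fingers; the grasp point (between the pads) lies 19 mm behind it; z points along the fingers, y is the direction in which the jaws open and shut (so a half turn about z gives the same grasp; the last joint's range is limited). The gripper opens to 85 mm and grips with 20 to 120 N. Pads are 22 mm wide; open, the fingers measure 114 mm over their backs; the gripper's body (76 mm by 85 mm) begins 54 mm behind the grasp point. The pads swing forward as they close: fully open they stand 13 mm farther back than shut.
Start: joints at [1.148, 0.053, 1.613, -0, 1.476, -0.119], TCP at [0.187, 0.596, 0.231] pointing down, gripper open.
Joint ranges: [-3.01, 3.01], [-1.01, 2.22], [0.06, 2.58], [-1.02, 4.17], [0.09, 2.62], [-3.14, 3.14]. Speed limits (rad/s): [2.57, 2.57, 3.14, 3.14, 3.14, 3.14].

INTERFACE

Orientations are given as a unit quaternion [x, y, z, w].
In Python, from bench import telemetry, eyes, hand_in gives the robot as it stands.
- The arm moves only by the tool jog_arm, never from a script. Its arguments are lists of equal length, an entry for each row: "offset": the shift along the tool's x, y, z in m, a list of three; "angular": the turn, a rotation vector about the tool's x, y, z in rad, a list of three. A call has 1 to 8 rows; each row is the pose to reach, as a shift and turn from the pose commanded when the call began, along the tool's axes at that moment; what a row does not reach only later rows make up. A row lasts 1/8 s, in which the tool goes at most 62.5 mm and 10.7 degrees, less where a joint would pass 70% of its speed; a pose out of reach is approached as far as the arm can. A call with a gripper value outside its range is refused whole. "jaw" is the closure, from -1 (fully open) to 1 (shut), so that 0 is half open, set as the call begins (left out, the last holds). The fingers move at their own pace and stop on an object; "grip_force" is the grip in N (left out, the last holds). Time passes only in rows, so rows that repeat a pose let the fingers close. It gives the time, the measured TCP pose, the force and the opening at its end, in the units of the state.
- telemetry.observe(): the state, without advancing time (a new reading comes with each control period).
- eyes.snapshot(name): name is "scene" or "top" or "wrist"; returns a dict with "img" (480x640x3 uint8, red, green, blue), "fx", "fy", "cx", "cy" (pixels), "origin" and "rotation" of the camera in the world. Camera axes: x right, y down, z forward; pixel columns grow to the right and rows downward; lengths in m; the calibration is good to about 2 mm. A picture is of the moment at which its call begins. There is no depth.
- hand_in(): hands the job in, once; it reports no verdict.
The state is a dict: "t": time; "q": joint angles; "dq": joint speeds; "effort": joint torques, N m; "tcp_pos": TCP position; "orientation": TCP orientation; "wrist_force": force on the tool from outside, world axes, zero at the start; "ft_torque": the same for the moment, N m; "grip_width": opening from 0.0 (shut) to 1.0 (fully open).
Only numpy, scipy, OpenCV 4.12 (cv2) and the standard library are available. Lean on these libraries where they do the work, as an engineer would, in place of code of your own. Each camera call takes 0.05 s, during which the arm holds its last target.

TASK

Class is over: take the brass hose nipple out of the quick coupling on the bench air outlet. Push the coupling's sprung collar straight back as far as it goes, keep it back while you take hold of the nipple and draw it out along the coupling's axis, let the collar spring fully forward again, and put the nipple down in the grey parts tray without letting it drop from a height, leaving the other things on the bench where they are.

Things in the scene. Friction and masses are not known exactly. Their poses are not given: they have to be found in the camera images.
- collar (a joint): Sprung collar of the coupling: m pushed back along the axis, 0 = forward (rest), 0.012 = at its stop. Spring force 3 N at 0, 9 N at the stop; it returns when let go. Inner catches driven by the collar hold the nipple unless it is back over 6 mm. From the stop, nipple and collar may rise together: once the nipple has risen 7 mm the closing catches no longer hold it.
- collar_face (a point): Centre of the dark steel collar's flat front face (moves with it). Its z axis is the coupling's axis, outward, leaning 30 deg from vertical to about the robot's left; y is level. Face 54 mm across with a 24 mm hole where the nipple stands; flange 7 mm thick, then 44 mm across. Fingers straddling the nipple can press the face back with their tips, then close on the nipple.
- seat (a point): Point fixed to the outlet on the coupling's axis, 3 mm outward of the collar's resting face: the nipple's centre is here (within 4 mm) while home. Axes are the outlet's, z up. The outlet is a fixed grey pedestal on a 120 x 110 mm steel foot; with coupling and nipple about 150 mm tall.
- nipple_center (a point): Middle of the loose brass hose nipple, 74 mm long, about 110 g; z runs along it to the hose tail. From its inner end: round plug 20 mm across, 18 long; groove 12 across to 25; hexagon 16 mm across flats (two flats face collar_face's +-y while home) from 25 to 54; hose tail 13 across to 74. While home, hexagon stands 20 mm and tail 40 mm out of the resting collar face. It sits 18 mm deep with 1 mm play.
- nipple: The same nipple; origin at the centre of its inner end, 37 mm from its middle, z along it to the hose tail.
- tray: Grey plastic parts tray, open on top, fixed, 160 mm (x) by 220 mm (y), 25 mm tall, walls and floor 4 mm; origin at the centre of its underside, z up. A spare brass fitting 26 mm wide, 30 mm tall stands in it at x = +45, y = +80 mm; the rest is free.
- mortar: Bystander: white mortar bowl, 110 mm across, 60 mm tall.
- pestle: Bystander: white pestle lying on the bench, 105 mm long, 34 mm thick at its head; origin at its head.
- reagent: Bystander: amber bottle, 60 mm across, 120 mm tall.
- beaker: Bystander: glass beaker, 70 mm across, 85 mm tall.
- tin: Bystander: metal tin, 74 mm across, 100 mm tall.
- carton: Bystander: cardboard carton, 50 x 90 x 110 mm.
- scoop: Bystander: spatula lying on the bench.
Things that resemble listed ones, but are neither listed nor needed, are in the scene too. Of the things shaped like the nipple, the brass one is meant. Leave any red look-alike of the part that bears collar alone.

How it is judged:
By the outcome, as a careful person would: the job done as asked, in the order asked, and still so for the second after the job is handed in, with the robot touching nothing.
It also fails if it takes over 45 s, if anything falls off the work surface, if the arm or the gripper's body presses on something with over 40 N, if the wrist force passes 120 N, or if a joint passes its speed limit or range.

## Working session

There is one attempt and no reset: what is moved stays moved. The work goes in short steps, Python scripts to look and compute and a tool call to move; the robot and the scene stay as the last step left them, time stands still between calls to the robot, and variables do not carry over. Pictures are saved under pics/ and viewed, and the job is handed in when it is done.

Besides the shell and the picture viewer there is one more tool, called by a JSON object that holds its "name" and its "arguments". jog_arm: Moves the arm, as the interface text tells. Its arguments: {"type":"object","properties":{"offset":{"type":"array","items":{"type":"array","items":{"type":"number"}}},"angular":{"type":"array","items":{"type":"array","items":{"type":"number"}}},"jaw":{"type":"number"},"grip_force":{"type":"number"}},"required":["offset","angular"]}

```bash
ls; mkdir -p pics; python3 - <<'E'
from bench import telemetry, eyes
import cv2
print(telemetry.observe())
for n in ["scene","top","wrist"]:
    s=eyes.snapshot(n); cv2.imwrite(f"pics/{n}0.png",s["img"][:,:,::-1])
    print(n,s["fx"],s["fy"],s["cx"],s["cy"],s["origin"],s["rotation"])
E
```

```text
pics
{'t': 0.0, 'q': array([ 1.14798653e+00,  5.33582681e-02,  1.61428013e+00, -1.11947303e-05,
        1.47599011e+00, -1.18988013e-01]), 'dq': array([-0.00036969,  0.0013393 ,  0.00134274,  0.00102103, -0.00104073,
        0.00029122]), 'effort': array([ 5.89436549e-04, -3.93676078e+01, -3.70179963e+01, -2.72645548e-05,
        6.91347013e-03, -1.69813842e-05]), 'tcp_pos': array([0.18672212, 0.59581192, 0.23007042]), 'orientation': array([ 1.51326683e-01,  9.88483282e-01, -9.82295354e-04, -2.67026515e-04]), 'wrist_force': array([ 0.01926502, -0.23987623,  0.2011271 ]), 'ft_torque': array([0.01284773, 0.03682808, 0.03236909]), 'grip_width': 1.0021324874426456}
scene 541.704188249616 541.704188249616 310.5765187906964 244.62514352380117 [1.07292017 0.69628778 0.76974971] [ 0.26589031  0.85712204 -0.41789583 -0.1414469 ]
top 539.157922202088 539.157922202088 318.5435958508182 242.85083396490884 [ 4.43932700e-01 -3.62025397e-04  1.35451675e+00] [ 0.71686468 -0.69618956  0.02608744 -0.02728685]
wrist 420.53292988289644 420.53292988289644 323.20183311340674 239.1539265941261 [0.12122771 0.6168289  0.3727688 ] [0.79824058 0.58673489 0.08084235 0.10962968]
```

View pics/scene0.png

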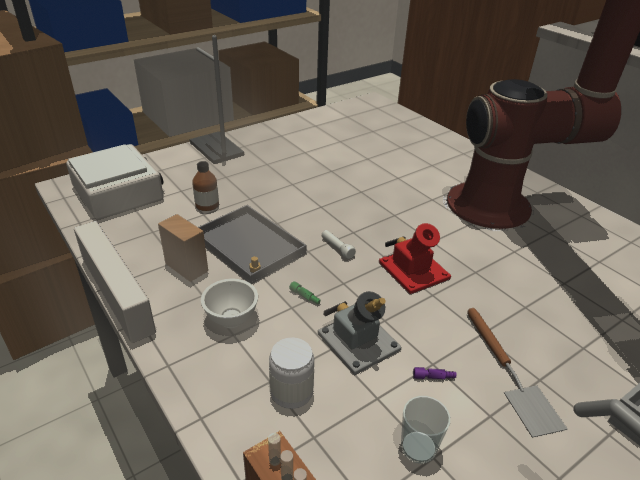

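View pics/top0.png

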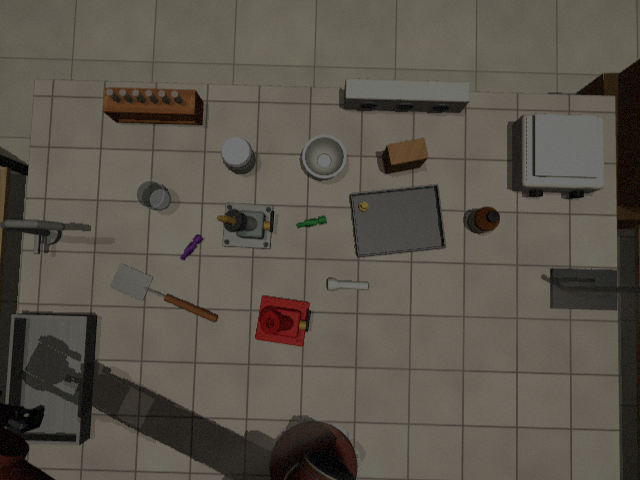

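View pics/wrist0.png

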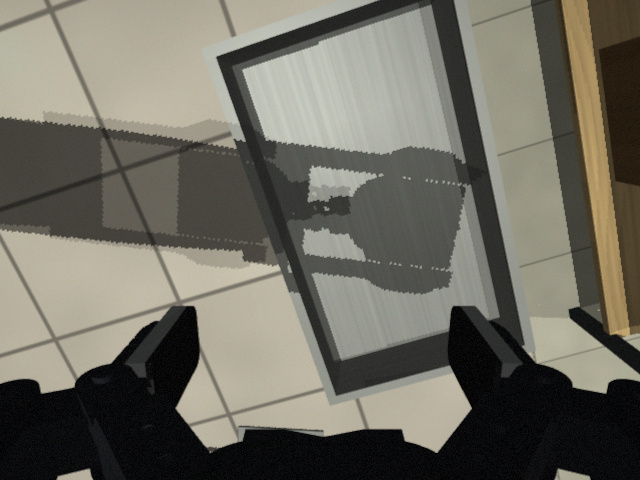

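```bash
python3 - <<'E'
import cv2,numpy as np
a=cv2.imread("pics/scene0.png")[270:380,300:420]; b=cv2.imread("pics/top0.png")[190:260,200:290]
a=cv2.resize(a,(480,440),interpolation=cv2.INTER_CUBIC);b=cv2.resize(b,(540,420),interpolation=cv2.INTER_CUBIC)
cv2.imwrite("pics/ca.png",a*1);cv2.imwrite("pics/cb.png",cv2.convertScaleAbs(b,alpha=1.7))
E
```

```text
(no output)
```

View pics/ca.png

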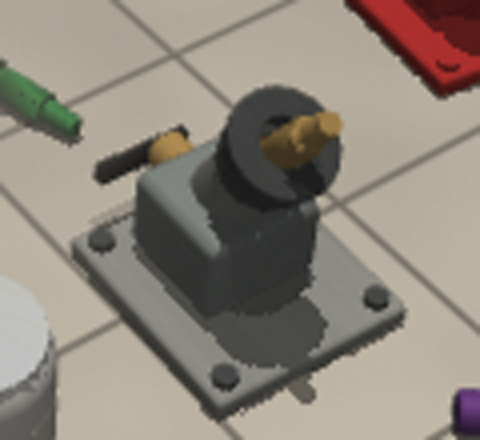

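View pics/cb.png

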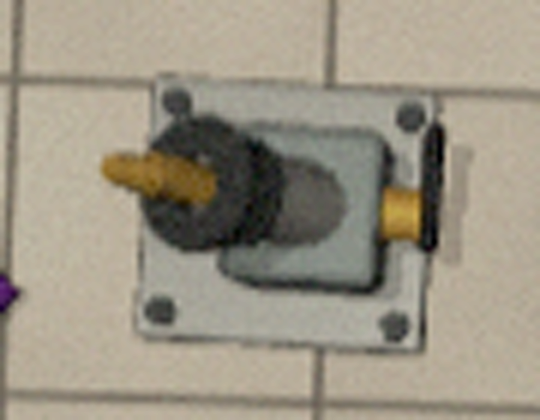

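```bash
cat > h.py <<'E'
import numpy as np, cv2
from scipy.spatial.transform import Rotation as R
def ray(s,uv):
    d=np.array([(uv[0]-s["cx"])/s["fx"],(uv[1]-s["cy"])/s["fy"],1.]); d=R.from_quat(s["rotation"]).apply(d)
    return np.array(s["origin"]),d/np.linalg.norm(d)
def plane(s,uv,z):
    o,d=ray(s,uv); return o+d*(z-o[2])/d[2]
def tri(obs):
    A=np.zeros((3,3));b=np.zeros(3);L=[]
    for s,uv in obs:
        o,d=ray(s,uv);P=np.eye(3)-np.outer(d,d);A+=P;b+=P@o;L.append((o,d))
    p=np.linalg.solve(A,b); return p,[np.linalg.norm(np.cross(p-o,d)) for o,d in L]
def proj(s,p):
    c=R.from_quat(s["rotation"]).inv().apply(np.array(p)-s["origin"]); return np.array([s["cx"]+s["fx"]*c[0]/c[2],s["cy"]+s["fy"]*c[1]/c[2]])
S=dict(fx=541.704,fy=541.704,cx=310.5765,cy=244.625,origin=np.array([1.07292017,0.69628778,0.76974971]),rotation=[0.26589031,0.85712204,-0.41789583,-0.1414469])
T=dict(fx=539.158,fy=539.158,cx=318.5436,cy=242.8508,origin=np.array([4.43932700e-01,-3.62025397e-04,1.35451675e+00]),rotation=[0.71686468,-0.69618956,0.02608744,-0.02728685])
E
python3 - <<'E'
from h import *
sc=lambda u,v:(300+u/4-.4,270+v/4-.4); tc=lambda u,v:(200+u/6-.4,190+v/6-.4)
print("tip",tri([(S,sc(332,122)),(T,tc(106,165))]))
print("face",tri([(S,sc(284,147)),(T,tc(188,188))]))
for n,a in dict(TL=(155,75),TR=(440,92),BR=(423,352),BL=(136,337)).items(): print(n,plane(T,tc(*a),.008))
for n,a in dict(a=(350,194),b=(438,185),c=(444,246),d=(357,256)).items(): print('tray',n,plane(T,a,.025))
for n,a in dict(mortar=(324,158),reagent=(486,218),tin=(237,152),carton=(405,152),pestle=(345,284),green=(311,222)).items(): print(n,plane(T,a,.05))
E
```

```text
tip (array([0.58645957, 0.23309858, 0.14747443]), [np.float64(0.0003341217438192449), np.float64(0.0003341217438192097)])
face (array([0.58406236, 0.206959  , 0.1104519 ]), [np.float64(0.0013866899036634591), np.float64(0.0013866899036633579)])
TL [0.64179801 0.24089874 0.008     ]
TR [0.63809933 0.12102283 0.008     ]
BR [0.52861248 0.12421226 0.008     ]
BL [0.53137903 0.24415981 0.008     ]
tray a [ 0.66868037 -0.07135061  0.025     ]
tray b [ 0.69772996 -0.29005869  0.025     ]
tray c [ 0.54572187 -0.30679605  0.025     ]
tray d [ 0.5146994  -0.09246542  0.025     ]
mortar [ 0.75183378 -0.00397635  0.05      ]
reagent [ 0.61513344 -0.40242345  0.05      ]
tin [0.76056478 0.21020607 0.05      ]
carton [ 0.77259398 -0.20252615  0.05      ]
pestle [ 0.4449232  -0.06341368  0.05      ]
green [0.59289821 0.02313912 0.05      ]
```

The scene shows the grey coupling with the brass nipple at scene (365,310) and top (230,220). The other nipple-shaped things are green, at scene (305,293), and purple, at (435,374). There is also a red outlet at (415,260). The nipple meant is the brass one standing in the grey coupling. The enlarged crop confirms it, with the tail tip at scene (382,300).

Next I'll move to a stand-off on the coupling's axis.

```bash
cat >> h.py <<'E'
az=np.radians(88.4)
ax=np.array([.5*np.cos(az),.5*np.sin(az),np.sqrt(.75)])
lev=np.array([np.sin(az),-np.cos(az),0])
def Rt(a=ax,l=lev):
    z=-a; y=l; return R.from_matrix(np.column_stack([np.cross(y,z),y,z]))
def delta(p,Rtgt,st):
    R0=R.from_quat(st["orientation"]); return R0.inv().apply(np.array(p)-st["tcp_pos"]),(R0.inv()*Rtgt).as_rotvec()
E
python3 - <<'E'
from h import *
from bench import telemetry
st=telemetry.observe()
face=np.array([.5859,.2131,.1128])
o,r=delta(face+ax*.14,Rt(),st); print(o,r,np.linalg.norm(o),np.degrees(np.linalg.norm(r)))
E
```

```text
[-0.47633662 -0.17854434 -0.00349781] [ 0.33706465 -0.4467556   1.26382975] 0.5087110058842741 79.19405954145718
```

{"name": "jog_arm", "arguments": {"offset": [[-0.06, -0.022, 0], [-0.12, -0.045, 0], [-0.18, -0.067, 0], [-0.24, -0.09, 0], [-0.3, -0.112, 0], [-0.36, -0.134, -0.002], [-0.42, -0.157, -0.003], [-0.476, -0.1785, -0.0035]], "angular": [[0.042, -0.056, 0.158], [0.084, -0.112, 0.316], [0.126, -0.168, 0.474], [0.168, -0.223, 0.632], [0.211, -0.279, 0.79], [0.253, -0.335, 0.948], [0.295, -0.391, 1.106], [0.337, -0.447, 1.264]], "jaw": 0.3}}

```text
t: 1.15
tcp_pos: [0.5824, 0.2876, 0.2345]
orientation: [0.694, 0.672, -0.185, 0.181]
wrist_force: [1.2, -0.4, 0.2]
grip_width: 0.35
```

```bash
python3 - <<'E'
from h import *
from bench import telemetry,eyes
face=np.array([.5859,.2131,.1128])
for n in ["wrist","scene","top"]:
    s=eyes.snapshot(n); im=s["img"][:,:,::-1]; cv2.imwrite(f"pics/{n}1.png",im); np.savez(f"pics/{n}1.npz",**s)
    if n=="wrist": print([proj(s,face+ax*k) for k in (0,.02,.04)], s["origin"])
    else: cv2.imwrite(f"pics/{n}1c.png",cv2.resize(im[260:370,300:440] if n=="scene" else im[180:260,190:290],None,fx=5,fy=5,interpolation=cv2.INTER_CUBIC))
st=telemetry.observe(); print(st["tcp_pos"],st["grip_width"],st["wrist_force"],st["t"],st["q"])
E
```

```text
[array([331.39571098, 229.25393199]), array([331.94647743, 236.78942962]), array([332.58023245, 245.46036366])] [0.5864358  0.41856289 0.32356686]
[0.58269508 0.28675091 0.23293445] 0.348938278849472 [ 0.18747941 -0.58849437  0.03761633] 1.3 [ 0.52535183  0.30603429  1.38733252 -0.44314399  1.72889496  0.54883681]
```

View pics/wrist1.png

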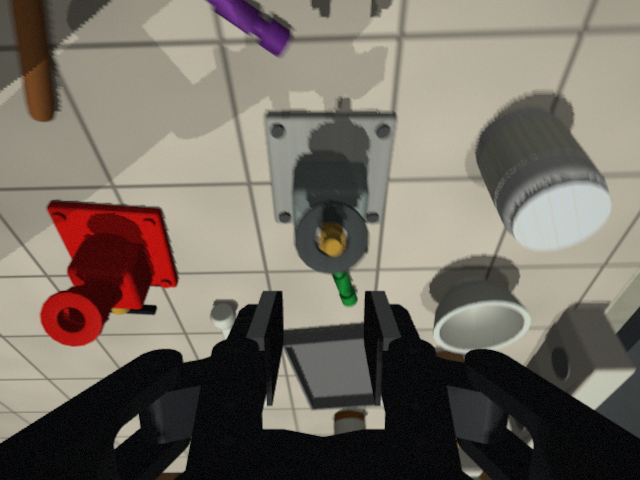

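View pics/scene1c.png

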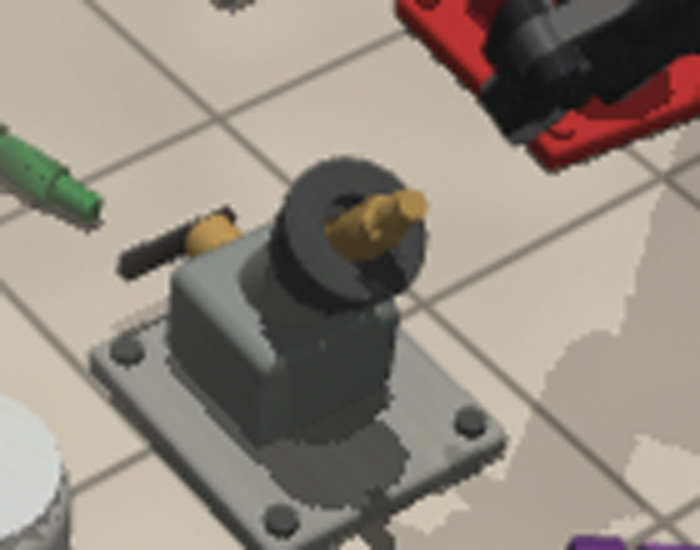

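```bash
python3 - <<'E'
import cv2
im=cv2.imread("pics/wrist1.png")[185:290,275:390]
cv2.imwrite("pics/w1c.png",cv2.resize(cv2.convertScaleAbs(im,alpha=1.6),None,fx=6,fy=5.7,interpolation=cv2.INTER_CUBIC))
E
```

```text
(no output)
```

View pics/w1c.png

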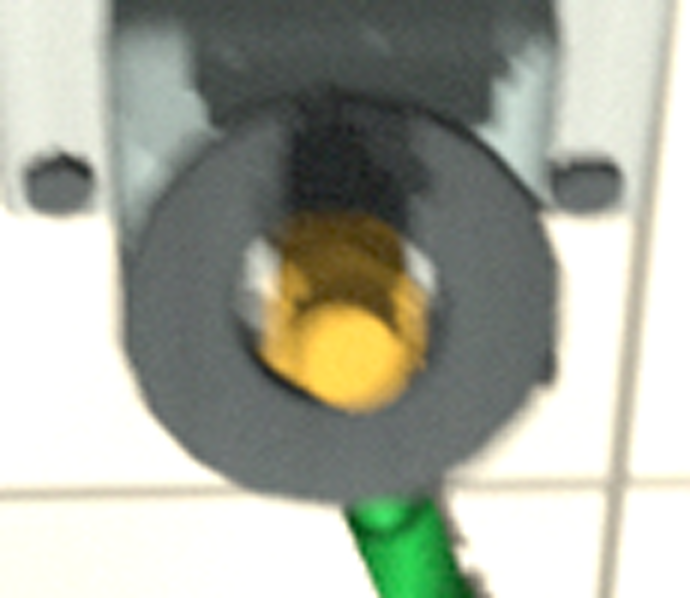

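```bash
python3 - <<'E'
from h import *
for n in ("wrist","scene","top"):
    s=np.load(f"pics/{n}1.npz"); im=s["img"][:,:,::-1].copy()
    hsv=cv2.cvtColor(im,cv2.COLOR_BGR2HSV)
    win={"wrist":(275,185,390,285),"scene":(350,285,395,330),"top":(210,205,245,235)}[n]
    m=np.zeros(im.shape[:2],np.uint8);x0,y0,x1,y1=win
    br=((hsv[...,0]>10)&(hsv[...,0]<28)&(hsv[...,1]>130)&(hsv[...,2]>60)); m[y0:y1,x0:x1]=br[y0:y1,x0:x1]
    ys,xs=np.nonzero(m); print(n,len(xs),xs.min(),xs.max(),ys.min(),ys.max(),"brightest area")
    c,_=cv2.findContours(m,cv2.RETR_EXTERNAL,cv2.CHAIN_APPROX_NONE); c=max(c,key=cv2.contourArea)
    print(cv2.minAreaRect(c))
    if n!="top":
        pass
    d=np.zeros_like(m); dk=((hsv[...,2]<75)|(m>0)); d[y0-15:y1+15,x0-30:x1+15]=dk[y0-15:y1+15,x0-30:x1+15]
    cv2.imwrite(f"pics/m_{n}.png",cv2.resize(np.hstack([m[y0-15:y1+15,x0-30:x1+15],d[y0-15:y1+15,x0-30:x1+15]])*255,None,fx=3,fy=3))
E
```

```text
wrist 531 318 345 228 255 brightest area
((332.58856201171875, 241.873779296875), (26.053224563598633, 27.19841957092285), 13.240520477294922)
scene 80 366 384 299 309 brightest area
((376.02587890625, 302.56036376953125), (7.353161334991455, 16.675920486450195), 66.80140686035156)
top 102 217 235 215 223 brightest area
((226.10000610351562, 218.6999969482422), (18.34120750427246, 6.957010269165039), 18.43494987487793)
```

```bash
python3 - <<'E'
from h import *
W=dict(np.load("pics/wrist1.npz"))
for nm,obs in dict(face=[(S,(371,306.5)),(T,(231,221)),(W,(331.6,236.3))],tip=[(S,(382,301)),(T,(217.3,217.2)),(W,(333.3,247.2))]).items():
    for k in (obs,obs[:2],obs[1:],[obs[0],obs[2]]): print(nm,*tri(k))
f=tri([(S,(371,306.5)),(T,(231,221)),(W,(331.6,236.3))])[0]
# ellipse extents of a model face for comparison
t=np.linspace(0,2*np.pi,60);y=lev;x=np.cross(y,ax)
for nm,c in dict(tri=f,pred=[.5859,.2131,.1128]).items():
  for n,s in dict(S=S,T=T,W=W).items():
    p=np.array([proj(s,c+.027*(np.cos(a)*x+np.sin(a)*y)) for a in t]); print(nm,n,p.min(0).round(1),p.max(0).round(1))
im=[cv2.imread("pics/scene1.png")[285:335,345:400],cv2.imread("pics/top1.png")[200:250,205:260]]
cv2.imwrite("pics/st.png",cv2.resize(np.hstack([cv2.convertScaleAbs(i,alpha=1.8) for i in im]),None,fx=7,fy=7,interpolation=cv2.INTER_NEAREST))
E
```

```text
face [0.58467073 0.20698147 0.11196605] [np.float64(0.001047735714445829), np.float64(0.0019997298829635708), np.float64(0.001741089305172213)]
face [0.58369727 0.20710763 0.11005525] [np.float64(0.0010318865222314069), np.float64(0.0010318865222314223)]
face [0.58425179 0.20710938 0.11348336] [np.float64(0.0016840459787341774), np.float64(0.0016840459787339044)]
face [0.58613695 0.2077105  0.11319776] [np.float64(0.0008802795062341333), np.float64(0.0008802795062340802)]
tip [0.58693643 0.23272794 0.14693984] [np.float64(0.001162977382751869), np.float64(0.0004279734317349845), np.float64(0.001184180129484853)]
tip [0.58681978 0.23304808 0.14550706] [np.float64(0.0001587657786111052), np.float64(0.00015876577861107088)]
tip [0.58661999 0.23258556 0.14838311] [np.float64(0.0002527647355735085), np.float64(0.0002527647355733888)]
tip [0.58718316 0.23271187 0.1470258 ] [np.float64(0.0011516900909913348), np.float64(0.0011516900909913266)]
tri S [356.7 291.4] [385.5 320.9]
tri T [222.2 208.7] [240.5 231.7]
tri W [291.8 197.1] [367.8 270.4]
pred S [358.4 293.2] [387.4 323. ]
pred T [219.6 208. ] [237.8 231.1]
pred W [292.8 190.9] [370.  265.8]
```

View pics/st.png

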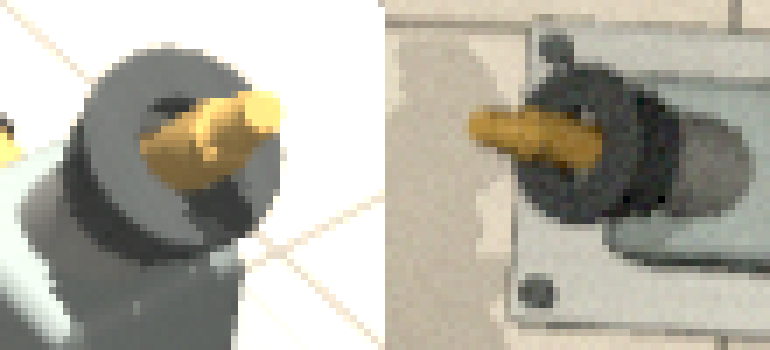

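```bash
python3 - <<'E'
from h import *
from bench import telemetry,eyes
s=eyes.snapshot("wrist"); im=s["img"][:,:,::-1]; cv2.imwrite("pics/wrist2.png",im); np.savez("pics/wrist2.npz",**s)
f=np.array([.5853,.2072,.112]); x=np.cross(lev,ax)
v=im.copy()[180:300,265:400]; k=5
v=cv2.resize(cv2.convertScaleAbs(v,alpha=1.5),None,fx=k,fy=k,interpolation=cv2.INTER_CUBIC)
for c,r,col in ((f,.027,(0,0,255)),(f,.012,(255,0,0)),(np.array([.5868,.2328,.147]),.0065,(0,255,0))):
    p=np.array([proj(s,c+r*(np.cos(a)*x+np.sin(a)*lev)) for a in np.linspace(0,2*np.pi,50)])
    cv2.polylines(v,[((p-[265,180]+.5)*k).astype(int)],True,col,1)
cv2.imwrite("pics/w2c.png",v)
st=telemetry.observe(); print(st["tcp_pos"],st["t"],s["origin"],R.from_quat(st["orientation"]).as_matrix())
E
```

```text
[0.58157269 0.28797383 0.23345282] 1.35 [0.586948   0.41762075 0.32206124] [[ 0.02501911  0.99956026 -0.01591645]
 [ 0.86622113 -0.02962395 -0.49878189]
 [-0.49903406 -0.00130808 -0.86658138]]
```

View pics/w2c.png

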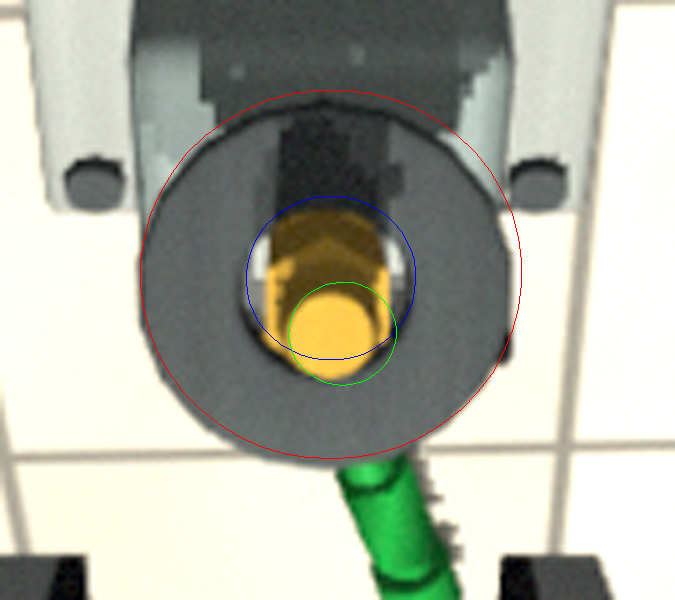

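```bash
python3 - <<'E'
from h import *
from bench import telemetry
st=telemetry.observe(); f=np.array([.585,.2067,.112])
print(*delta(f+ax*.06,Rt(),st), st["grip_width"])
E
```

```text
[-0.00963938  0.00587327  0.08573227] [-0.00198389 -0.00111563 -0.00082194] 0.34817813362896016
```

{"name": "jog_arm", "arguments": {"offset": [[-0.005, 0.003, 0.03], [-0.0096, 0.0059, 0.06], [-0.0096, 0.0059, 0.0857], [-0.0096, 0.0059, 0.0857], [-0.0096, 0.0059, 0.0857]], "angular": [[0, 0, 0], [-0.002, -0.001, -0.001], [-0.002, -0.001, -0.001], [-0.002, -0.001, -0.001], [-0.002, -0.001, -0.001]]}}

```text
t: 1.98
tcp_pos: [0.5856, 0.2389, 0.1665]
orientation: [0.692, 0.674, -0.184, 0.181]
wrist_force: [0.4, 0.2, 0.2]
grip_width: 0.35
```

```bash
cat > look.py <<'E'
from h import *
from bench import telemetry,eyes
import sys
tag=sys.argv[1]; f=np.array([.585,.2067,.112])
for n in sys.argv[2:]:
    s=eyes.snapshot(n); im=s["img"][:,:,::-1]; np.savez(f"pics/{n}{tag}.npz",**s)
    if n=="scene": im=cv2.resize(im[220:370,280:480],None,fx=4,fy=4,interpolation=cv2.INTER_CUBIC)
    if n=="top": im=cv2.resize(im[170:290,150:310],None,fx=5,fy=5,interpolation=cv2.INTER_CUBIC)
    cv2.imwrite(f"pics/{n}{tag}.png",cv2.convertScaleAbs(im,alpha=1.4))
st=telemetry.observe(); print(st["tcp_pos"],st["orientation"],st["t"],st["wrist_force"],st["ft_torque"],st["grip_width"])
print("along axis from face",(st["tcp_pos"]-f)@ax,"axial force",st["wrist_force"]@ax)
E
python3 look.py 3 wrist scene
```

```text
[0.58615744 0.23892342 0.1670273 ] [ 0.69203047  0.67421105 -0.18312036  0.18165964] 2.075 [0.18060515 0.54429828 0.09463617] [0.25922122 0.06715493 0.03220881] 0.34953153489851657
along axis from face 0.06377662697415579 axial force 0.35652175756971094
```

View pics/wrist3.png

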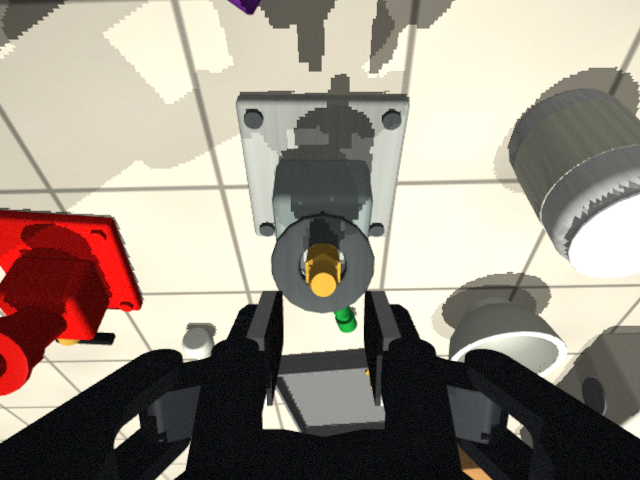

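View pics/scene3.png

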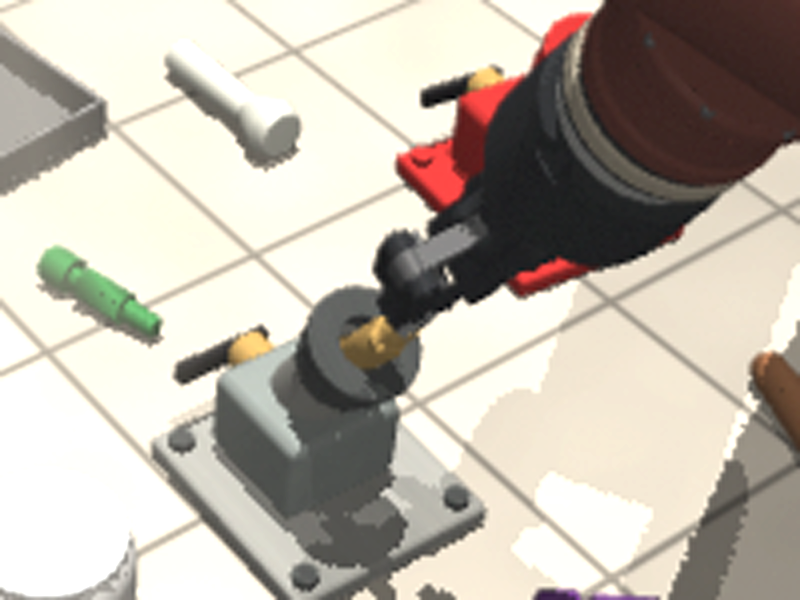

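```bash
python3 - <<'E'
from h import *
from bench import telemetry
st=telemetry.observe(); s=dict(np.load("pics/wrist3.npz")); Rm=R.from_quat(st["orientation"])
for d in (0,.02,.024,.064,.07): print(d,proj(s,st["tcp_pos"]+Rm.apply([0,0,d])))
o=np.array(s["origin"])-st["tcp_pos"]; print(Rm.inv().apply(o), (Rm.inv()*R.from_quat(s["rotation"])).as_matrix().round(3))
im=s["img"][195:325,255:390,::-1];cv2.imwrite("pics/w3c.png",cv2.resize(cv2.convertScaleAbs(im,alpha=1.4),None,fx=4.5,fy=4.5,interpolation=cv2.INTER_CUBIC))
E
```

```text
0 [324.78538402 315.7598102 ]
0.02 [324.65097815 294.36268639]
0.024 [324.62757497 290.63695104]
0.064 [324.43920909 260.64951099]
0.07 [324.41656871 257.04521135]
[ 0.06916038 -0.00058381 -0.14215945] [[ 0.002 -0.963 -0.269]
 [ 1.     0.002 -0.   ]
 [ 0.001 -0.269  0.963]]
```

View pics/w3c.png

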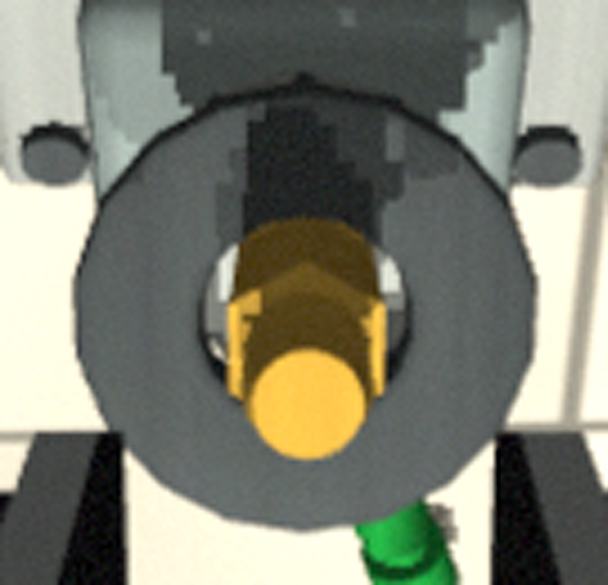

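{"name": "jog_arm", "arguments": {"offset": [[-0.0015, -0.0005, 0.02], [-0.0015, -0.0005, 0.04], [-0.0015, -0.0005, 0.055], [-0.0015, -0.0005, 0.055]], "angular": [[0, 0, 0], [0, 0, 0], [0, 0, 0], [0, 0, 0]]}}

```text
t: 2.58
tcp_pos: [0.5832, 0.2075, 0.1159]
orientation: [0.692, 0.674, -0.187, 0.18]
wrist_force: [0.5, -0.1, 1.1]
grip_width: 0.35
```

```bash
python3 look.py 4 wrist scene
```

```text
[0.58457507 0.20864848 0.1181766 ] [ 0.69220923  0.67373028 -0.18474762  0.18111381] 2.675 [-0.41553101 -0.27101108 -0.30887429] [ 0.22813807  0.01264303 -0.04417199] 0.3464956335888898
along axis from face 0.006317018047153758 axial force -0.408746843831856
```

View pics/wrist4.png

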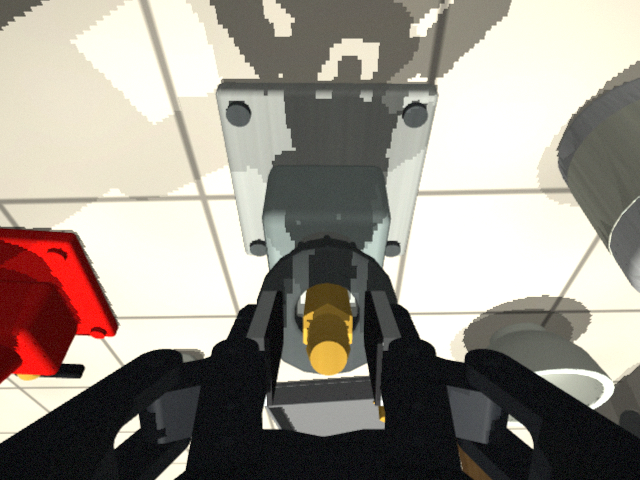

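View pics/scene4.png

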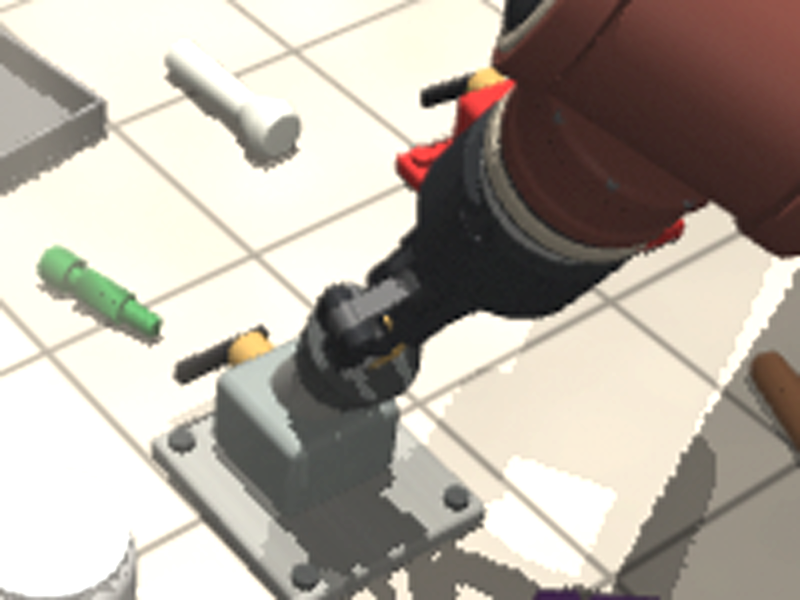

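{"name": "jog_arm", "arguments": {"offset": [[0, 0, 0.003], [0, 0, 0.006], [0, 0, 0.009], [0, 0, 0.009]], "angular": [[0, 0, 0], [0, 0, 0], [0, 0, 0], [0, 0, 0]]}}

```text
t: 3.18
tcp_pos: [0.5848, 0.2048, 0.1112]
orientation: [0.692, 0.674, -0.184, 0.181]
wrist_force: [-0.0, 2.4, 3.3]
grip_width: 0.348
```

```bash
python3 look.py 5 
```

```text
[0.58484662 0.20475993 0.11122472] [ 0.69220461  0.67388419 -0.18391596  0.18140503] 3.175 [-0.02163367  2.39242417  3.27250539] [ 0.29185896  0.08145056 -0.05637195] 0.34765428410923116
along axis from face -0.0016432061373455706 axial force 4.029516473568872
```

{"name": "jog_arm", "arguments": {"offset": [[0, 0, 0.003], [0, 0, 0.006], [0, 0, 0.008], [0, 0, 0.008]], "angular": [[0, 0, 0], [0, 0, 0], [0, 0, 0], [0, 0, 0]]}}

```text
t: 3.68
tcp_pos: [0.5847, 0.2011, 0.1049]
orientation: [0.692, 0.674, -0.184, 0.181]
wrist_force: [-1.2, 4.6, 7.7]
grip_width: 0.351
```

```bash
python3 look.py 6 
```

```text
[0.58474271 0.20108663 0.10486073] [ 0.69234987  0.67380651 -0.18379741  0.18125935] 3.675 [-1.24384751  4.55373025  7.67184805] [ 0.27253518  0.32726033 -0.18530182] 0.35105851766027285
along axis from face -0.008991966909090798 axial force 8.902627587807169
```

{"name": "jog_arm", "arguments": {"offset": [[0, 0, 0.001], [0, 0, 0.002], [0, 0, 0.002]], "angular": [[0, 0, 0], [0, 0, 0], [0, 0, 0]]}}

```text
t: 4.05
tcp_pos: [0.5848, 0.201, 0.1048]
orientation: [0.693, 0.674, -0.183, 0.181]
wrist_force: [-4.6, 8.0, 12.8]
grip_width: 0.352
```

```bash
python3 look.py 7 
```

```text
[0.58480877 0.20104321 0.10480213] [ 0.69261839  0.67372154 -0.18327131  0.18108199] 4.05 [-4.64944267  7.95267652 12.77334557] [ 0.18742767  0.96280338 -0.52180889] 0.35234805121363166
along axis from face -0.009063504421942606 axial force 14.971919666609933
```

{"name": "jog_arm", "arguments": {"offset": [[0, 0, 0], [0, 0, 0]], "angular": [[0, 0, 0], [0, 0, 0]], "jaw": 0.5, "grip_force": 40}}

```text
t: 4.3
tcp_pos: [0.5836, 0.2014, 0.1051]
orientation: [0.693, 0.674, -0.184, 0.18]
wrist_force: [-9.4, 8.7, 16.0]
grip_width: 0.251
```

```bash
python3 look.py 8 
```

```text
[0.58356116 0.20137439 0.10507606] [ 0.69273402  0.67355499 -0.18440534  0.18010534] 4.3 [-9.42898818  8.71829197 16.01724022] [ 0.11683649  1.68253379 -0.92634954] 0.25122227719400164
along axis from face -0.008678159054118482 axial force 18.097146946128017
```

{"name": "jog_arm", "arguments": {"offset": [[0, 0, 0], [0, 0, 0], [0, 0, 0]], "angular": [[0, 0, 0], [0, 0, 0], [0, 0, 0]], "jaw": 1.0}}

```text
t: 4.68
tcp_pos: [0.5838, 0.2015, 0.1052]
orientation: [0.693, 0.674, -0.184, 0.18]
wrist_force: [-8.8, 8.6, 17.5]
grip_width: 0.202
```

```bash
python3 look.py 9 wrist
```

```text
[0.58384181 0.20152048 0.10523478] [ 0.69274554  0.67360858 -0.18397323  0.18030239] 4.725 [-9.23859276  9.5753782  16.61027512] [ 0.23956841  1.57213521 -0.88172306] 0.20395416713070733
along axis from face -0.008463774131340683 axial force 19.041764344061377
```

View pics/wrist9.png

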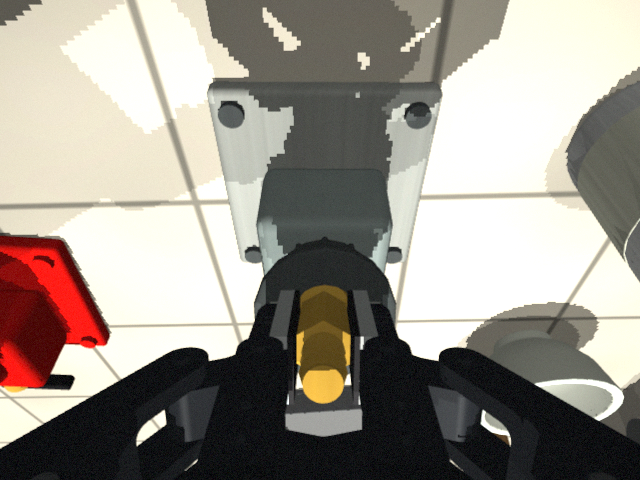

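{"name": "jog_arm", "arguments": {"offset": [[0, 0, -0.002], [0, 0, -0.004], [0, 0, -0.006], [0, 0, -0.008], [0, 0, -0.008]], "angular": [[0, 0, 0], [0, 0, 0], [0, 0, 0], [0, 0, 0], [0, 0, 0]]}}

```text
t: 5.35
tcp_pos: [0.5838, 0.2034, 0.1085]
orientation: [0.692, 0.674, -0.185, 0.181]
wrist_force: [-3.8, 1.9, 3.8]
grip_width: 0.202
```

```bash
python3 look.py 10 scene
```

```text
[0.58384636 0.20338435 0.10838956] [ 0.69211522  0.67384076 -0.18509779  0.18070406] 5.4 [-3.20049988  2.9447492   4.07952702] [ 0.34517744  0.68185209 -0.41231837] 0.1999608858270479
along axis from face -0.004800018267171149 axial force 4.960092973376164
```

View pics/scene10.png

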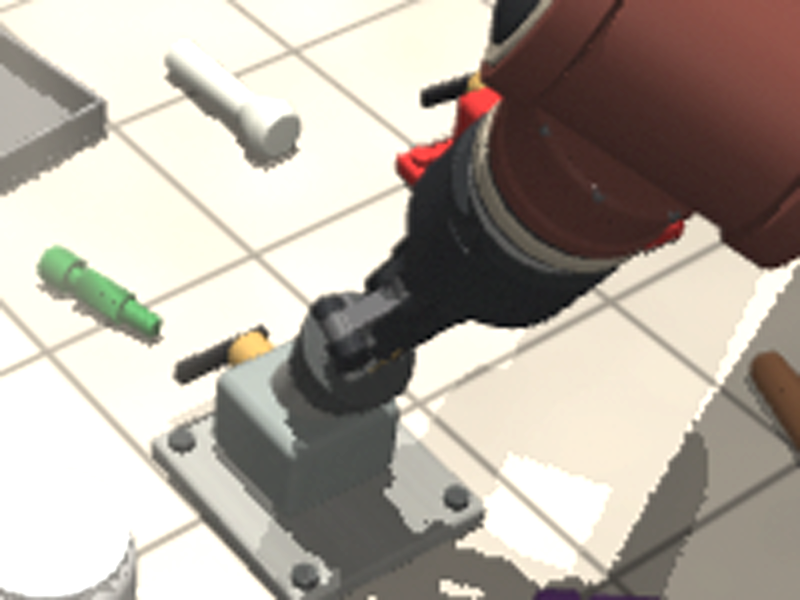

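{"name": "jog_arm", "arguments": {"offset": [[0, 0, -0.002], [0, 0, -0.004], [0, 0, -0.006], [0, 0, -0.006]], "angular": [[0, 0, 0], [0, 0, 0], [0, 0, 0], [0, 0, 0]]}}

```text
t: 5.9
tcp_pos: [0.5843, 0.2058, 0.1129]
orientation: [0.692, 0.674, -0.185, 0.181]
wrist_force: [0.2, -0.6, -4.9]
grip_width: 0.201
```

```bash
python3 look.py 11
```

```text
[0.5842753 0.2057702 0.112939 ] [ 0.69202613  0.67381025 -0.18516856  0.18108612] 5.9 [ 0.16417993 -0.57985674 -4.90275201] [ 0.36038239 -0.00850693 -0.04381059] 0.20099031728022948
along axis from face 0.0003383662569896869 axial force -4.533431030568522
```

```bash
python3 look.py 12 wrist scene
```

```text
[0.58428552 0.20591408 0.11325378] [ 0.69206896  0.67379846 -0.18506815  0.18106898] 6.0 [-0.08556471 -1.35507725 -4.55351734] [ 0.40680119 -0.03283458 -0.03277584] 0.20231139622022726
along axis from face 0.0006830213709350077 axial force -4.621930714468673
```

View pics/wrist12.png

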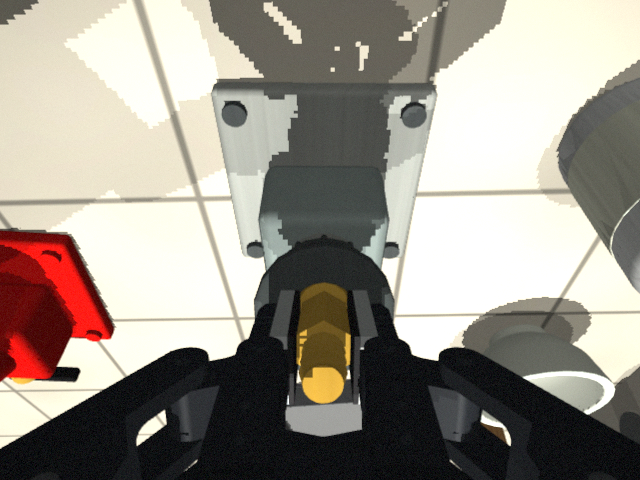

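View pics/scene12.png

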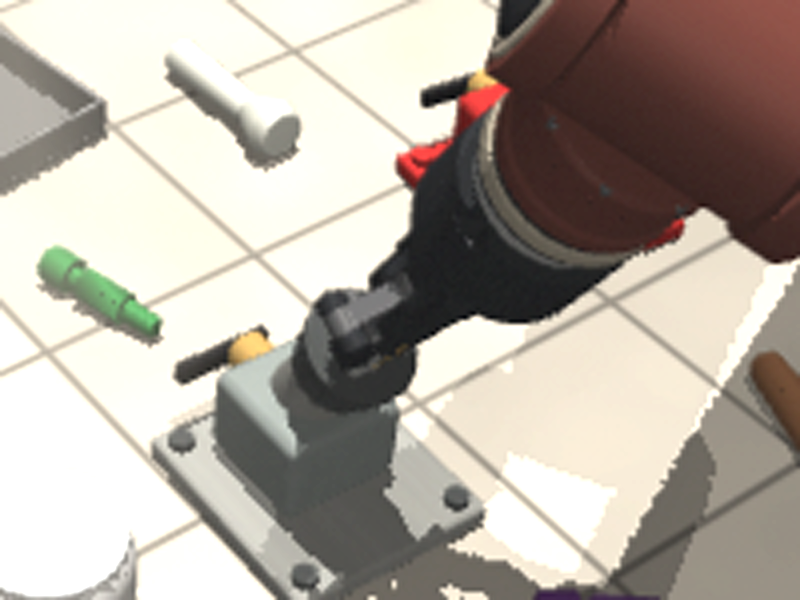

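{"name": "jog_arm", "arguments": {"offset": [[0, 0, -0.002], [0, 0, -0.004], [0, 0, -0.006], [0, 0, -0.006]], "angular": [[0, 0, 0], [0, 0, 0], [0, 0, 0], [0, 0, 0]], "grip_force": 60}}

```text
t: 6.5
tcp_pos: [0.5844, 0.2096, 0.1195]
orientation: [0.692, 0.674, -0.185, 0.181]
wrist_force: [-2.4, -0.3, -2.0]
grip_width: 0.2
```

```bash
python3 look.py 13 wrist
```

```text
[0.58440895 0.20960955 0.11953995] [ 0.69215042  0.67384513 -0.18459303  0.18106891] 6.55 [-2.7529856  -1.44371723 -1.38062019] [ 0.32675139  0.36596303 -0.20085298] 0.1909994728146804
along axis from face 0.007975741388165251 axial force -1.9556632633844264
```

View pics/wrist13.png

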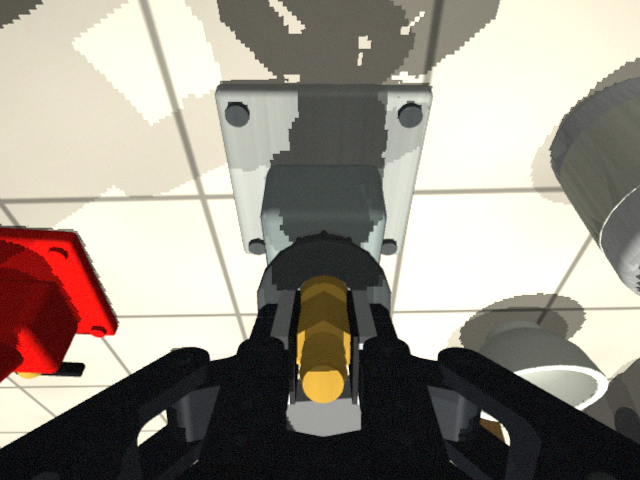

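{"name": "jog_arm", "arguments": {"offset": [[0, 0, -0.004], [0, 0, -0.009], [0, 0, -0.016], [0, 0, -0.026], [0, 0, -0.038], [0, 0, -0.05], [0, 0, -0.05]], "angular": [[0, 0, 0], [0, 0, 0], [0, 0, 0], [0, 0, 0], [0, 0, 0], [0, 0, 0], [0, 0, 0]]}}

```text
t: 7.42
tcp_pos: [0.5859, 0.2353, 0.1643]
orientation: [0.692, 0.674, -0.183, 0.182]
wrist_force: [0.5, 0.2, -1.5]
grip_width: 0.199
```

```bash
python3 look.py 14 wrist scene
```

```text
[0.58509054 0.23448487 0.16257446] [ 0.69208394  0.67390563 -0.18450036  0.18119227] 7.525 [ 0.01357549  0.11060522 -1.54530663] [ 0.30167323 -0.027676   -0.0396898 ] 0.19582584770721237
along axis from face 0.057687052092695874 axial force -1.2828042252967486
```

View pics/wrist14.png

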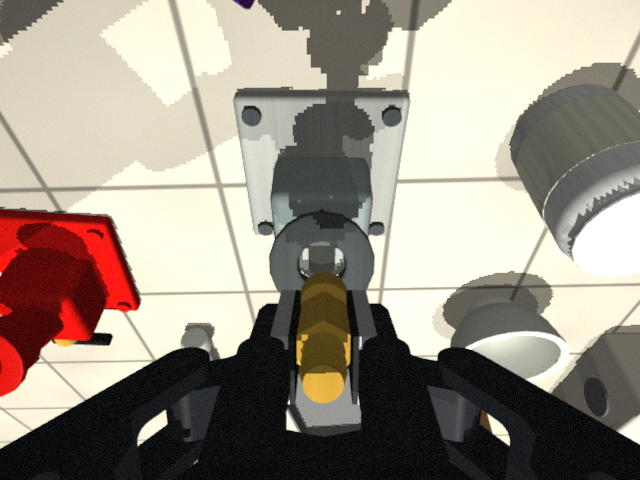

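View pics/scene14.png

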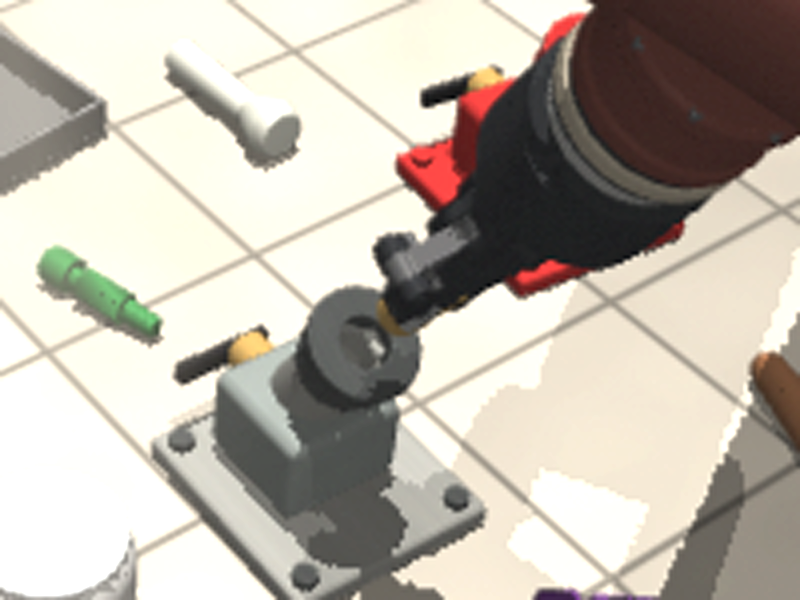

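```bash
python3 - <<'E'
from h import *
from bench import telemetry
st=telemetry.observe(); s=dict(np.load("pics/wrist14.npz")); Rm=R.from_quat(st["orientation"])
for d in (-.03,-.04,-.05,-.06): print(d,proj(s,st["tcp_pos"]+Rm.apply([0,0,d])))
Rd=Rt(np.array([0,0,1.]))
print(delta([.585,.245,.21],Rd,st)); print(delta([.60,-.20,.19],Rd,st))
E
```

```text
-0.03 [320.81910112 354.78474914]
-0.04 [320.71476517 373.58316075]
-0.05 [320.5920669  395.68994714]
-0.06 [320.44569116 422.0627495 ]
(array([-0.01459012, -0.00026338, -0.04633375]), array([0.00257212, 0.5231272 , 0.00128121]))
(array([-0.38958656,  0.02627722,  0.19308903]), array([0.00257212, 0.5231272 , 0.00128121]))
```

{"name": "jog_arm", "arguments": {"offset": [[-0.005, 0, -0.018], [-0.011, 0, -0.035], [-0.0146, 0, -0.0465], [-0.0146, 0, -0.0465], [-0.05, 0.003, -0.023], [-0.095, 0.006, 0.005], [-0.14, 0.009, 0.034], [-0.185, 0.012, 0.062]], "angular": [[0, 0, 0], [0, 0, 0], [0, 0.08, 0], [0, 0.16, 0], [0.001, 0.25, 0], [0.002, 0.34, 0.001], [0.002, 0.43, 0.001], [0.0026, 0.523, 0.001]]}}

```text
t: 8.52
tcp_pos: [0.5924, 0.0414, 0.2035]
orientation: [0.716, 0.698, 0.002, 0.0]
wrist_force: [1.2, -0.7, -0.7]
grip_width: 0.195
```

```bash
python3 - <<'E'
from h import *
from bench import telemetry
st=telemetry.observe(); Rd=Rt(np.array([0,0,1.]))
print(st["tcp_pos"],st["t"],st["grip_width"]);print(delta([.60,-.20,.19],Rd,st))
E
```

```text
[0.59239851 0.04139453 0.20354215] 8.525 0.19473035581173398
(array([-0.24113222,  0.01398953,  0.01311629]), array([ 0.00322228, -0.00195556,  0.00126985]))
```

{"name": "jog_arm", "arguments": {"offset": [[-0.05, 0.003, 0.003], [-0.1, 0.006, 0.005], [-0.15, 0.009, 0.008], [-0.2, 0.012, 0.01], [-0.241, 0.014, 0.013], [-0.241, 0.014, 0.013], [-0.241, 0.014, 0.013]], "angular": [[0, 0, 0], [0, 0, 0], [0, 0, 0], [0.003, -0.002, 0.001], [0.003, -0.002, 0.001], [0.003, -0.002, 0.001], [0.003, -0.002, 0.001]]}}

```text
t: 9.4
tcp_pos: [0.5996, -0.1982, 0.1894]
orientation: [0.717, 0.697, -0.002, 0.0]
wrist_force: [-0.1, 0.4, -1.0]
grip_width: 0.197
```

```bash
python3 - <<'E'
from h import *
from bench import telemetry,eyes
for n in ("wrist","scene","top"):
    s=eyes.snapshot(n); im=s["img"][:,:,::-1]; cv2.imwrite(f"pics/{n}15.png",cv2.convertScaleAbs(im if n!="scene" else cv2.resize(im[130:300,150:400],None,fx=3.2,fy=3.2,interpolation=cv2.INTER_CUBIC),alpha=1.4))
st=telemetry.observe(); Rd=Rt(np.array([0,0,1.]))
print(st["tcp_pos"],st["t"],st["grip_width"],st["wrist_force"]);print(delta([.60,-.20,.19],Rd,st))
E
```

```text
[ 0.59954329 -0.19728752  0.18890803] 9.55 0.19824748186663138 [ 0.68746418 -0.16528531  0.04671857]
(array([-0.00270161,  0.00052747, -0.00108701]), array([-0.00268708,  0.00236561,  0.00069223]))
```

View pics/wrist15.png

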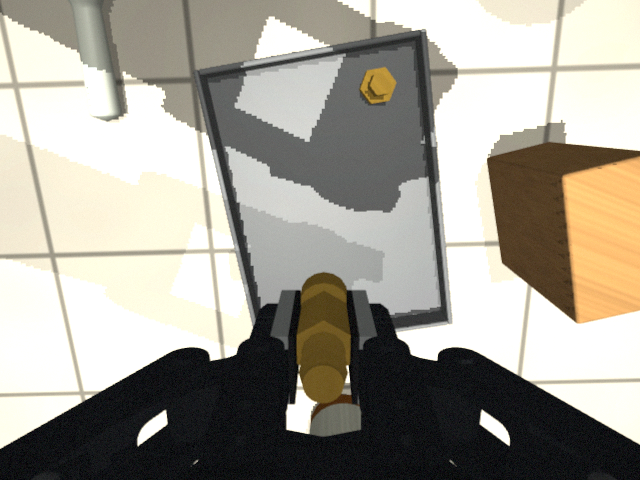

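View pics/scene15.png

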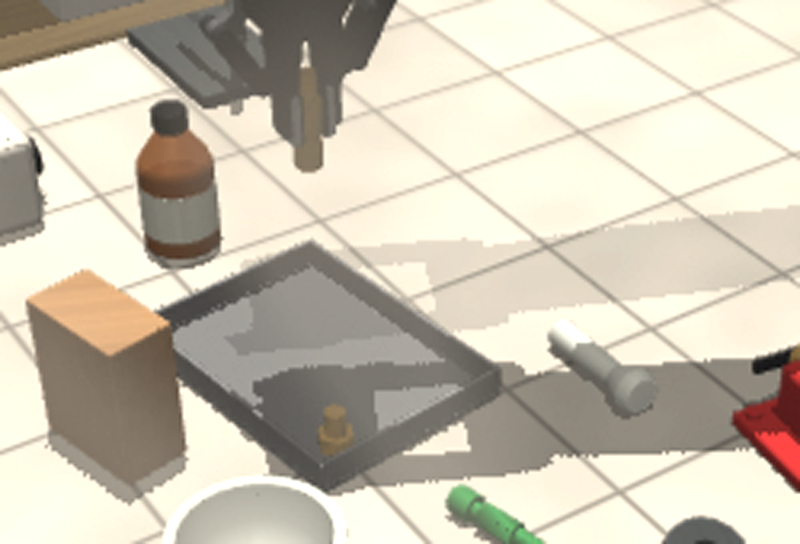

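View pics/top15.png

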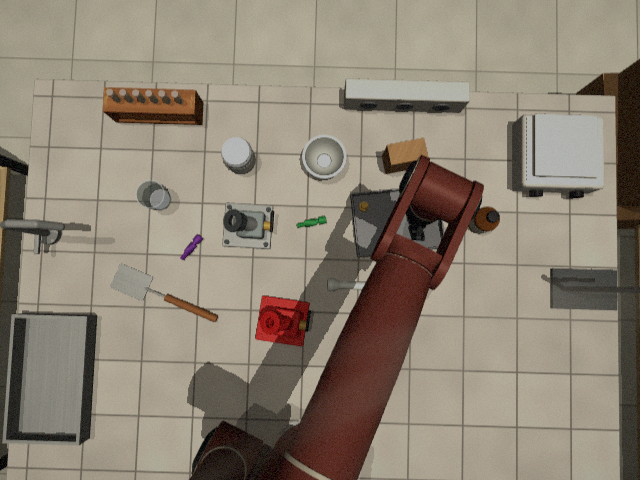

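{"name": "jog_arm", "arguments": {"offset": [[-0.001, 0, 0.04], [-0.001, 0, 0.08], [-0.001, 0, 0.115], [-0.001, 0, 0.145], [-0.001, 0, 0.145]], "angular": [[-0.003, 0.002, 0], [-0.003, 0.002, 0], [-0.003, 0.002, 0], [-0.003, 0.002, 0], [-0.003, 0.002, 0]]}}

```text
t: 10.18
tcp_pos: [0.5966, -0.1976, 0.0403]
orientation: [0.717, 0.697, -0.001, -0.003]
wrist_force: [0.2, -0.9, -1.1]
grip_width: 0.195
```

```bash
cat > l2.py <<'E'
from h import *
from bench import telemetry,eyes
import sys
for n in sys.argv[2:]:
    s=eyes.snapshot(n); im=s["img"][:,:,::-1]
    if n=="scene": im=cv2.resize(im[190:290,190:330],None,fx=5.5,fy=5.5,interpolation=cv2.INTER_CUBIC)
    cv2.imwrite(f"pics/{n}{sys.argv[1]}.png",cv2.convertScaleAbs(im,alpha=1.4))
st=telemetry.observe();Rd=Rt(np.array([0,0,1.]))
print(st["tcp_pos"],st["t"],st["grip_width"],st["wrist_force"]);print(delta([.60,-.20,.029],Rd,st))
E
python3 l2.py 16 scene
```

```text
[ 0.59826853 -0.19856505  0.04268996] 10.225 0.19224937908136647 [ 0.33410391  0.06673165 -0.27986481]
(array([-0.00139567,  0.00180029,  0.01368514]), array([-0.00218799, -0.00065479,  0.0003721 ]))
```

View pics/scene16.png

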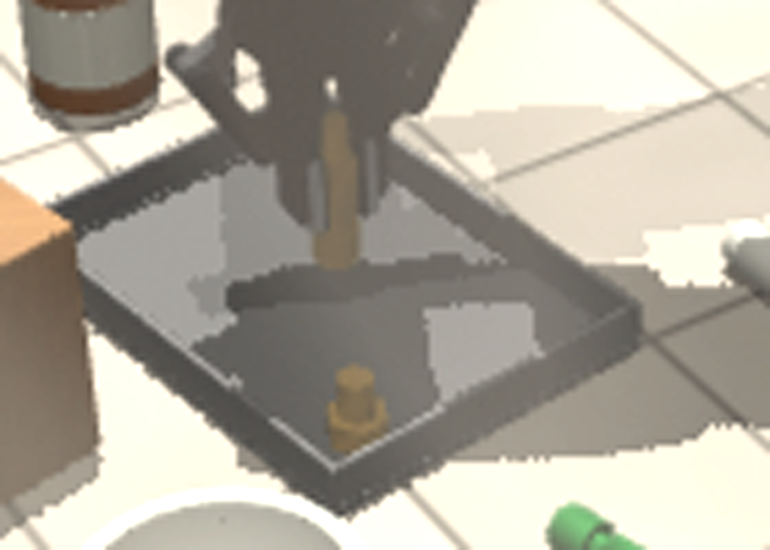

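{"name": "jog_arm", "arguments": {"offset": [[0, 0, 0.003], [0, 0, 0.006], [0, 0, 0.009], [0, 0, 0.009]], "angular": [[0, 0, 0], [0, 0, 0], [0, 0, 0], [0, 0, 0]]}}

```text
t: 10.72
tcp_pos: [0.5987, -0.1997, 0.0342]
orientation: [0.717, 0.697, -0.0, -0.0]
wrist_force: [-0.2, 0.9, -0.7]
grip_width: 0.193
```

```bash
python3 l2.py 17
```

```text
[ 0.59865745 -0.19969569  0.03424896] 10.725 0.19317414366369492 [-0.16486811  0.93627687 -0.66207607]
(array([-0.00026488,  0.00135293,  0.00524843]), array([-4.09257036e-04,  9.71209717e-05, -9.77116981e-04]))
```

{"name": "jog_arm", "arguments": {"offset": [[0, 0, 0.001], [0, 0, 0.002], [0, 0, 0.003], [0, 0, 0.003]], "angular": [[0, 0, 0], [0, 0, 0], [0, 0, 0], [0, 0, 0]]}}

```text
t: 11.22
tcp_pos: [0.5987, -0.1997, 0.0312]
orientation: [0.717, 0.697, -0.0, -0.0]
wrist_force: [0.0, 0.7, -1.1]
grip_width: 0.193
```

```bash
python3 l2.py 18
```

```text
[ 0.59868943 -0.19965989  0.03115032] 11.225 0.19339301223762814 [ 0.02648095  0.67262518 -1.08959422]
(array([-0.00030202,  0.00132082,  0.00214973]), array([-4.64893965e-04,  8.25058429e-05, -8.97008865e-04]))
```

{"name": "jog_arm", "arguments": {"offset": [[0, 0, 0.001], [0, 0, 0.002], [0, 0, 0.002]], "angular": [[0, 0, 0], [0, 0, 0], [0, 0, 0]]}}

```text
t: 11.6
tcp_pos: [0.5987, -0.1997, 0.0292]
orientation: [0.717, 0.697, -0.0, -0.0]
wrist_force: [-0.5, -0.9, -1.8]
grip_width: 0.195
```

```bash
python3 l2.py 19 scene
```

```text
[ 0.59875266 -0.19967775  0.02923247] 11.65 0.1952723794196788 [-0.53703458 -0.59530643 -0.96323726]
(array([-0.00028611,  0.00125619,  0.00023214]), array([-0.00029431,  0.00012737, -0.00092367]))
```

View pics/scene19.png

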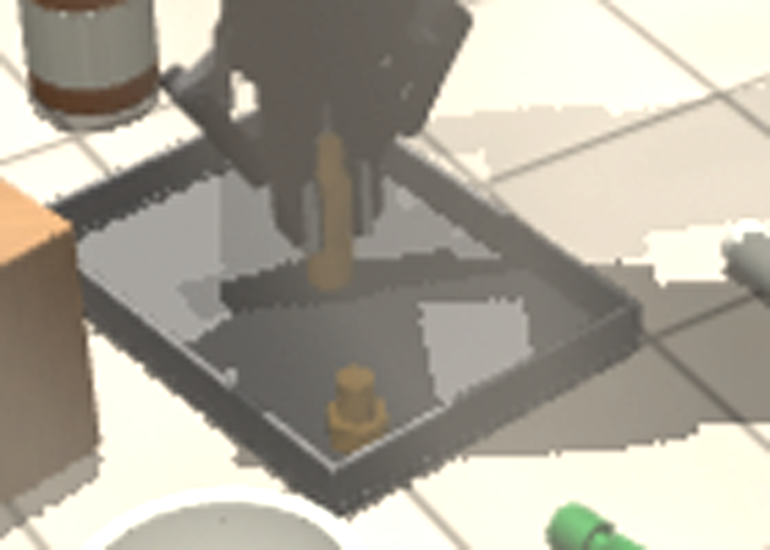

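Close to the floor, but no contact yet, so I'll keep lowering in small steps.

{"name": "jog_arm", "arguments": {"offset": [[0, 0, 0.001], [0, 0, 0.002], [0, 0, 0.002]], "angular": [[0, 0, 0], [0, 0, 0], [0, 0, 0]]}}

```text
t: 12.02
tcp_pos: [0.5989, -0.1998, 0.0278]
orientation: [0.717, 0.697, -0.0, 0.0]
wrist_force: [0.1, 0.4, 2.1]
grip_width: 0.197
```

{"name": "jog_arm", "arguments": {"offset": [[0, 0, 0.001], [0, 0, 0.001]], "angular": [[0, 0, 0], [0, 0, 0]]}}

```text
t: 12.28
tcp_pos: [0.599, -0.1999, 0.0276]
orientation: [0.717, 0.697, -0.0, 0.0]
wrist_force: [-3.1, 1.3, 5.8]
grip_width: 0.196
```

{"name": "jog_arm", "arguments": {"offset": [[0, 0, 0], [0, 0, 0], [0, 0, 0]], "angular": [[0, 0, 0], [0, 0, 0], [0, 0, 0]], "jaw": 0.5, "grip_force": 20}}

```text
t: 12.65
tcp_pos: [0.5987, -0.1996, 0.026]
orientation: [0.717, 0.697, -0.0, -0.0]
wrist_force: [0.8, 0.2, 0.1]
grip_width: 0.252
```

```bash
python3 l2.py 20 scene wrist
```

```text
[ 0.59868836 -0.19967097  0.02607449] 12.75 0.25048263665667125 [ 0.29832208 -0.86440767  0.6025446 ]
(array([-0.00029124,  0.00131935, -0.00292605]), array([-4.24351341e-04,  6.86500953e-05, -9.41374418e-04]))
```

View pics/scene20.png

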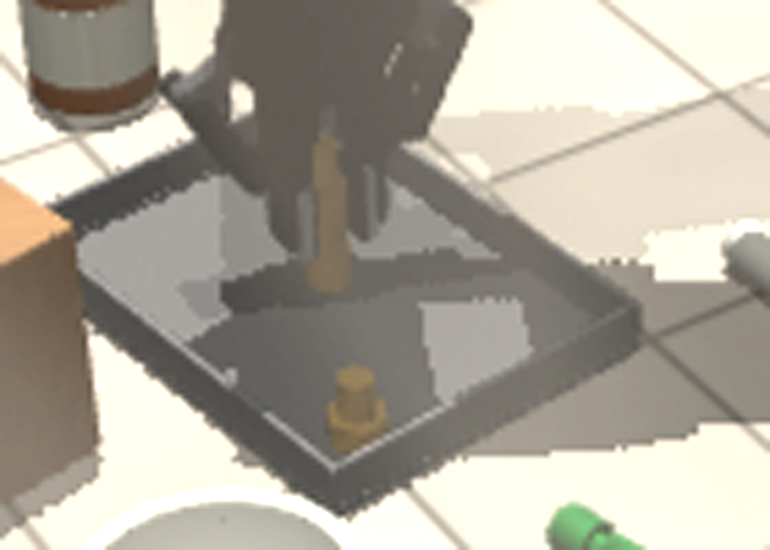

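View pics/wrist20.png

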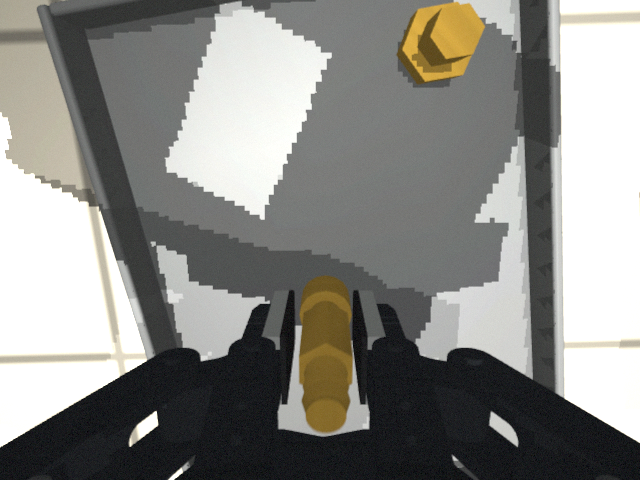

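{"name": "jog_arm", "arguments": {"offset": [[0, 0, 0], [0, 0, 0], [0, 0, 0], [0, 0, 0]], "angular": [[0, 0, 0], [0, 0, 0], [0, 0, 0], [0, 0, 0]], "jaw": 0.0}}

```text
t: 13.25
tcp_pos: [0.5988, -0.1997, 0.0263]
orientation: [0.717, 0.697, -0.0, 0.0]
wrist_force: [-0.5, -0.2, 0.3]
grip_width: 0.502
```

{"name": "jog_arm", "arguments": {"offset": [[0, 0, -0.01], [0, 0, -0.025], [0, 0, -0.045], [0, 0, -0.07], [0, 0, -0.1], [0, 0, -0.13], [0, 0, -0.16], [0, 0, -0.16]], "angular": [[0, 0, 0], [0, 0, 0], [0, 0, 0], [0, 0, 0], [0, 0, 0], [0, 0, 0], [0, 0, 0], [0, 0, 0]]}}

```text
t: 14.25
tcp_pos: [0.601, -0.2006, 0.1918]
orientation: [0.717, 0.697, 0.001, 0.004]
wrist_force: [0.1, 0.0, 0.3]
grip_width: 0.497
```

```bash
python3 l2.py 21 scene wrist top; python3 -c "
import cv2;from bench import eyes
cv2.imwrite('pics/full.png',eyes.snapshot('scene')['img'][:,:,::-1])"
```

```text
[ 0.5983196  -0.19943468  0.18570206] 14.4 0.4988999808513512 [-0.56811247 -0.08448335  0.65401011]
(array([-0.00055596,  0.0018763 ,  0.15669988]), array([-0.00115042, -0.00025156, -0.00091879]))
```

View pics/scene21.png

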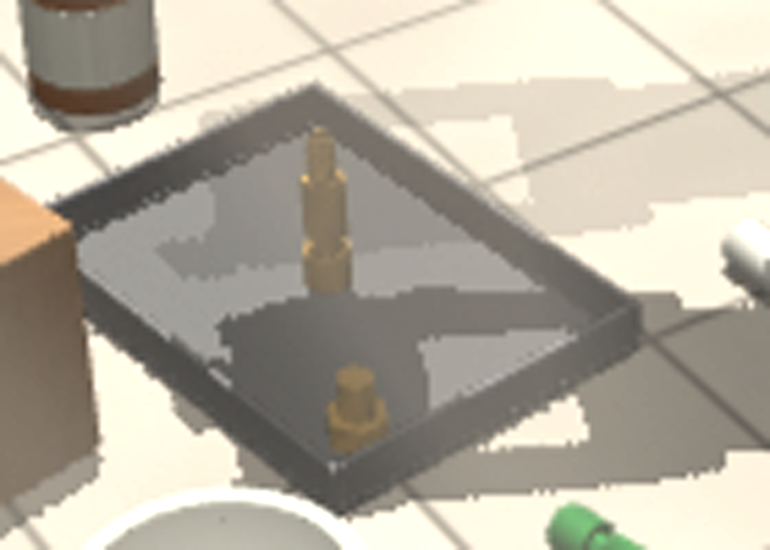

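View pics/full.png

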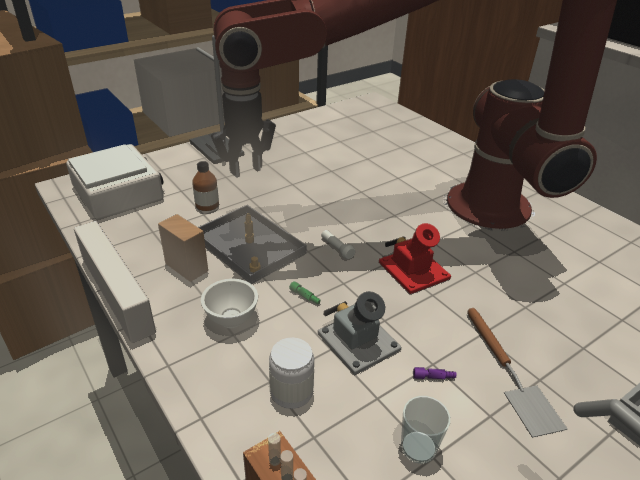

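The nipple stands upright in the tray (crop (325,215)). The collar is forward at scene (370,306), the same as at the start, and nothing else has moved.

```bash
python3 -c "
from bench import hand_in; print(hand_in())"
```

```text
the job is handed in; nothing more can be done
None
```

The brass nipple is out of the grey coupling and stands upright in the parts tray. I handed the job in at about 14.5 s; the hand-in gives no verdict.

- **Collar:** I pressed the face back with the fingertips until it met its stop. The force rose from about 9 N to 15 N with no further travel. I then closed on the hexagon with the collar still held back.
- **Drawing out:** I drew the nipple out along the coupling's axis. The pull peaked at about 5 N, around 9 mm up, and then eased. The highest force I read was about 21 N, so nothing came near the limits.
- **Placing:** I lowered the nipple until it touched the tray floor, with about 6 N of contact, and only then opened the jaws and rose clear.

**Last checks:**
- **Nipple:** it stands in the tray with the gripper clear of it.
- **Collar:** its face is back at its starting place in the scene picture.
- **Bystanders:** by eye, the other things are where they were; I did not measure them.
- **Disagreements:** the wrist camera and the fixed cameras differed by about 1 to 2 mm on the collar's position. At home the nipple looked tilted by about 5°. Neither got in the way.

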